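# Clear the bending die and set its down stop

### The job

Lift the freshly bent heat sink out of the open die and stand it in the parts tray, flat on its web with its legs up, lowering it rather than dropping it and leaving the finished one in the tray as it stands. Then set the die's down stop: turn its thumbscrew clockwise (seen from above) until it seats, back it off a quarter turn, and finish while holding it there, fingers still closed on its head, so that the setting can be locked.

Things in the scene. Friction and masses are not known exactly. Their poses are not given: they have to be found in the camera images.
- die: lower half of a steel bending die, fixed. Dark shoe 130 (x) x 230 (y) x 20 mm high; origin at the centre of its underside, z up. On its -y part a grey die block 110 x 105, centred at y -55, flat top 42 mm above the bench; on its +y part two brass bushes (32 wide, top 29 high, at x +-46, y +22) and, at x 0, y +70, the down stop. Only the heat sink and the stop's head rise above 42 mm.
- die_cavity (a point): centre of the floor of the die block's cavity, 28 mm above the bench, axes as die. The cavity is an open pocket 52 (x) x 38 (y) mm, 14 mm deep, in the middle of the block's top face.
- sink_mid (a point): centre (half-way up) of the bent heat sink lying in the die cavity at the start: a U of bare 2.5 mm aluminium sheet, 50 mm long (its x, along the channel), 36 wide over its two legs (its y), 36 high (its z, towards the open side), web at the bottom, about 36 g. In the die its x is along the die's x and its legs stand 22 mm out of the face. Rigid; can be gripped across the outsides of the legs.
- tray: black parts tray fixed on the bench, to the left or to the right of the die: 230 (x) x 160 (y) mm outside, walls 3 mm thick and 18 mm high, floor 3 mm thick; origin at the centre of its underside, z up. The end at -x (towards the robot) is empty.
- spare_mid (a point): centre (half-way up) of the finished heat sink, the same in shape and size, that stands loose in the +x half of the tray, about 58 mm from the tray's middle; to be left alone.
- downstop_grip (a point): point on the down-stop thumbscrew's upright axis, 55 mm above the bench. Its steel head is a flat upright bar 38 mm long (this point's x), 10 mm thick (its y), from 37 to 67 mm above the bench, with a small button on top up to 70 mm; it stands on a round collar 22 mm wide whose top is 37 mm above the bench, over a 26 mm boss. The point turns with the screw.
- downstop (a joint): turn of the thumbscrew in rad: 0 when seated (collar hard on its boss, where it stops), growing as it is backed off anticlockwise seen from above; 1.571 is a quarter turn off its seat. At 0 the bar lies along the die's x. It starts 1.9 to 3.1 rad off its seat, turns against a drag of about 0.06 N m, stays where it is left and rises 1.5 mm a turn.
- upper_die: upper half of the die, fixed, laid on its back on the other side of the die from the tray: dark shoe 130 (x) x 230 (y) x 20 mm, at one end a punch 60 mm high, near the middle two guide pillars 17 mm thick and 85 mm high; origin at the centre of its underside. Only to be kept clear of.
- flux: small amber bottle, 42 mm wide, 85 mm high, standing beyond the die; origin at the centre of its underside. To be left standing.
- spool: solder spool standing on its flange beyond the die, 56 mm wide, 40 mm high; origin at the centre of its underside. To be left alone.
Mind the look-alikes: they are no part of the job. Leave any turquoise look-alike of the part that bears sink_mid alone.

How it is judged:
On the way, in this order (a step that is already met when the one before it is completed fails the run):
1. the heat sink has been lifted clear of the die in the gripper (height (world z) of sink_mid above 0.072 m and contact force between the fingers and sink above 0.5 N), for 0.1 s.
2. the heat sink stands on the tray floor, legs up, released (x of sink_mid in the frame of tray between -0.095 and 0.095 m and y of sink_mid in the frame of tray between -0.062 and 0.062 m and z of sink_mid in the frame of tray below 0.0235 m and angle between sink_mid's own z axis and vertical below 0.12 rad and linear speed of sink below 0.02 m/s and contact force between the fingers and sink below 0.05 N), for 0.2 s.
3. the thumbscrew has been turned down to its seat by the fingers (value of joint downstop below 0.07 rad and contact force between the fingers and downstop above 0.5 N), for 0.1 s.
At the end, for the whole second after the job is handed in: The thumbscrew is a quarter turn (1.57 rad, give or take 0.25) off its seat, still, with the fingers closed on its head (over 1 N); the heat sink stands flat on the tray floor, legs up (tilt under 0.12 rad), at rest and released (all of step 2 and value of joint downstop between 1.32 and 1.82 rad and velocity of joint downstop between -0.05 and 0.05 rad/s and contact force between the fingers and downstop above 1 N and contact force between the arm and sink below 0.05 N); the arm keeps its last pose, push and grip.
It fails at once if the heat sink is dropped (unsupported more than about 20 mm above the tray floor, away from the die) (height (world z) of sink_mid above 0.042 m and horizontal distance between sink_mid and die_cavity above 0.05 m and contact force between sink and anything else below 0.02 N).
It fails at once if the finished heat sink in the tray is shifted by more than 20 mm or tipped over (distance of spare_mid from where it was at the start of the episode above 0.02 m or angle between spare_mid's own z axis and vertical above 0.5 rad).
It fails at once if the flux bottle is shifted or tipped (distance of flux from where it was at the start of the episode above 0.03 m or angle between flux's own z axis and vertical above 0.3 rad).
It fails at once if the solder spool is shifted (distance of spool from where it was at the start of the episode above 0.03 m).
It also fails if it takes over 67 s, if anything falls off the work surface, if the arm or the gripper's body presses on something with over 40 N, if the wrist force passes 120 N, or if a joint passes its speed limit or range.

### The arm

A 6-joint arm with a two-finger parallel gripper is mounted at the origin on the work surface. World frame = base frame: x ahead of the robot, y to its left, z up, the work surface at z = 0. Lengths are in m, angles in rad, forces in N, time in s.
With the tool pointing down it reaches from about 0.25 to 0.725 m from the base axis. Payload 4 kg.
Tool frame: the origin (TCP) lies midway between the tips of the shut fingers; the grasp point (between the pads) lies pinch_z behind it (pinch_z is the distance from the TCP to the grasp point, in m); z points along the fingers, y is the direction in which the jaws open and shut (so a half turn about z gives the same grasp; the last joint's range is limited). The gripper opens to 85 mm and grips with 20 to 120 N. Pads are 22 mm wide; open, the fingers measure 114 mm over their backs; the gripper's body (76 mm by 85 mm) begins 54 mm behind the grasp point. The pads swing forward as they close: fully open they stand 13 mm farther back than shut.
Start: joints at [1.106, 0.241, 0.005, 1.335, 0, 1.571], TCP at [0.224, 0.447, 0.231] pointing down, gripper open.
Joint ranges: [-2.72, 2.72], [-1.05, 1.87], [-1.09, 1.28], [-1.99, 2.15], [-1.42, 1.44], [-3.14, 3.14]. Speed limits (rad/s): [2.79, 2.79, 3.14, 3.14, 3.14, 3.14].

### API

Orientations are given as a unit quaternion [x, y, z, w].
In Python, from workcell import * gives the robot as it stands.
- The arm moves only by the tool move_arm, never from a script. Its argument "motion" is a list of rows, each a list of 3 entries, a list of its own where there are three numbers: the finger opening in mm, from 0 to 85.4, then the shift along the tool's x, y, z in units of 50 mm (1.0 is 50 mm), then the turn about the tool's z in units of 6 degrees (1.0 is 6 degrees). In form: [[claw, [dx, dy, dz], roll], ...]. A call has exactly 10 rows; each row is the pose to reach, as a shift and turn from the pose commanded when the call began, along the tool's axes at that moment; what a row does not reach only later rows make up. A row lasts 1/10 s, in which the tool goes at most 50 mm and 8.59 degrees, less where a joint would pass 70% of its speed; a pose out of reach is approached as far as the arm can. A call with a gripper value outside its range is refused whole. The fingers move at their own pace and stop on an object; the grip force is fixed at half the most. Time passes only in rows, so rows that repeat a pose let the fingers close, or fill a call up. It gives the time, the measured TCP pose, the force and the opening at its end, in the units of the state.
- get_obs(): the state, without advancing time (a new reading comes with each control period).
- camera(name): name is "side" or "top"; returns a dict with "color" (480x640x3 uint8, red, green, blue), "fx", "fy", "cx", "cy" (pixels), "distortion" ([k1, k2, p1, p2, k3] as OpenCV has them; the pictures are not rectified), "rvec" (rotation vector, rad) and "tvec" (3), from world to camera coordinates, as OpenCV has them. Camera axes: x right, y down, z forward; pixel columns grow to the right and rows downward; lengths in m; the calibration is good to about 2 mm. A picture is of the moment at which its call begins. There is no depth.
- job_done(): hands the job in, once; it reports no verdict.
The state is a dict: "clock": time; "joint_pos": joint angles; "joint_vel": joint speeds; "tau": joint torques, N m; "eef_pos": TCP position; "tool_rot": TCP orientation; "ft_force": force on the tool from outside, world axes, zero at the start; "ft_torque": the same for the moment, N m; "grip_width": finger opening in m.
Only numpy, scipy, OpenCV 4.12 (cv2) and the standard library are available. Lean on these libraries where they do the work, as an engineer would, in place of code of your own. Each camera call takes 0.05 s, during which the arm holds its last target.

## Working session

There is one attempt and no reset: what is moved stays moved. The work goes in short steps, Python scripts to look and compute and a tool call to move; the robot and the scene stay as the last step left them, time stands still between calls to the robot, and variables do not carry over. Pictures are saved under pics/ and viewed, and the job is handed in when it is done.

Besides the shell and the picture viewer there is one more tool, called after ">>>" in YAML: its name, and indented under it one key for each argument. move_arm: Moves the arm, as the interface text tells. Its arguments: {"type":"object","properties":{"motion":{"type":"array","items":{"type":"array"}}},"required":["motion"]}

```bash
ls; mkdir -p pics; python3 - <<'E'
from workcell import *
import cv2
print(get_obs())
for n in ("top","side"):
    c=camera(n); cv2.imwrite(f"pics/{n}0.png",c["color"][:,:,::-1])
    print({k:v for k,v in c.items() if k!="color"})
E
```

```text
pics
{'clock': 0.0, 'joint_pos': array([ 1.10597008e+00,  2.41434028e-01,  3.74683286e-03,  1.33517519e+00,
       -1.63235787e-05,  1.57081203e+00]), 'joint_vel': array([-0.00140889, -0.00015404, -0.00021201,  0.00039078,  0.00062471,
        0.00146736]), 'tau': array([-8.82952245e-04, -3.72321904e+01,  2.52405024e+01,  1.70223776e-02,
        7.91545517e-05,  2.39877537e-06]), 'eef_pos': array([0.22386404, 0.44640085, 0.23041105]), 'tool_rot': array([ 2.30333946e-01,  9.73111097e-01, -1.00713488e-03, -2.29983355e-04]), 'ft_force': array([ 0.34587275, -0.22887101, -0.13147363]), 'ft_torque': array([0.01133536, 0.02847561, 0.0384065 ]), 'grip_width': 0.08521150422703506}
{'fx': 568.6485467169391, 'fy': 568.6485467169391, 'cx': 326.080349792801, 'cy': 239.02608185447485, 'distortion': array([-0.09668267,  0.        ,  0.        ,  0.        ,  0.        ]), 'rvec': array([ 2.12035902, -2.16570525,  0.14269171]), 'tvec': array([-0.00112069,  0.59957438,  0.91462563])}
{'fx': 523.9742958563457, 'fy': 523.9742958563457, 'cx': 321.34069141569654, 'cy': 236.81364206584604, 'distortion': array([0.02685697, 0.        , 0.        , 0.        , 0.        ]), 'rvec': array([ 2.21589997, -0.03840043,  0.04988053]), 'tvec': array([-0.59998534,  0.06586221,  1.02170481])}
```

View pics/top0.png

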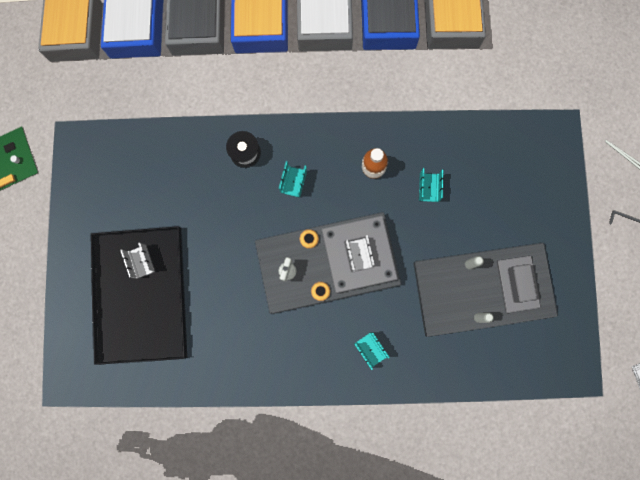

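View pics/side0.png

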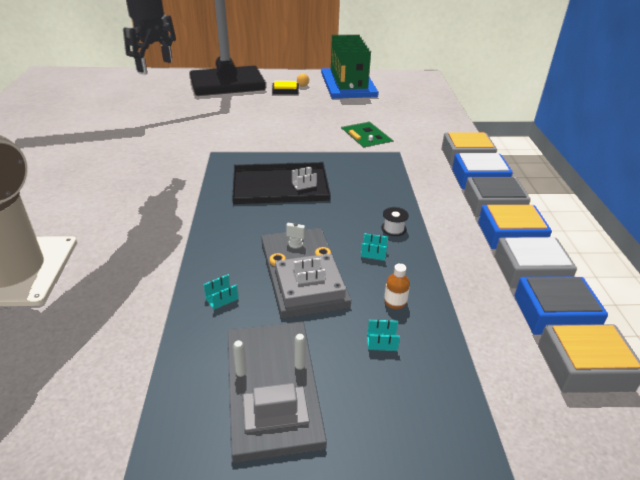

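The candidates for the heat sink are:
- Bare grey U in the die pocket, top (360,253). This is the one I want.
- Bare grey U in the tray, top (138,260). This is the spare.
- Turquoise look-alikes, top (293,180), (432,186) and (372,350). These stay alone.

Next I'll check that choice in a close crop.

```bash
cat > h.py <<'E'
import numpy as np, cv2, os, pickle
def mats(c):
    K=np.array([[c["fx"],0,c["cx"]],[0,c["fy"],c["cy"]],[0,0,1]]); R=cv2.Rodrigues(c["rvec"])[0]
    return K,c["distortion"],R,np.asarray(c["tvec"])
def ray(c,uv):
    K,d,R,t=mats(c)
    p=cv2.undistortPoints(np.array(uv,float).reshape(-1,1,2),K,d).reshape(-1,2)
    v=np.c_[p,np.ones(len(p))]@R
    return -R.T@t, v
def plane(c,uv,z):
    o,v=ray(c,uv); s=(z-o[2])/v[:,2]
    return o+v*s[:,None]
def proj(c,P):
    K,d,R,t=mats(c)
    return cv2.projectPoints(np.array(P,float).reshape(-1,3),c["rvec"],t,K,d)[0].reshape(-1,2)
def crop(c,x0,y0,x1,y1,s,fn):
    im=c["color"][y0:y1,x0:x1,::-1]; cv2.imwrite(fn,cv2.resize(im,None,fx=s,fy=s,interpolation=cv2.INTER_CUBIC))
E
python3 - <<'E'
from workcell import *
from h import *
t=camera("top"); s=camera("side")
pickle.dump((t,s),open("c0.pkl","wb"))
crop(t,245,205,410,320,4.8,"pics/t_die.png")
crop(s,250,210,360,320,5,"pics/s_die.png")
crop(t,80,215,200,375,3.7,"pics/t_tray.png")
print(plane(t,[(360,253),(287,270),(138,260),(45,400),(600,395)],0.04))
E
```

```text
[[ 0.57481565 -0.0703444   0.04      ]
 [ 0.54875791  0.05284427  0.04      ]
 [ 0.57073949  0.30743667  0.04      ]
 [ 0.33611273  0.46558088  0.04      ]
 [ 0.32720492 -0.46492764  0.04      ]]
```

View pics/t_die.png

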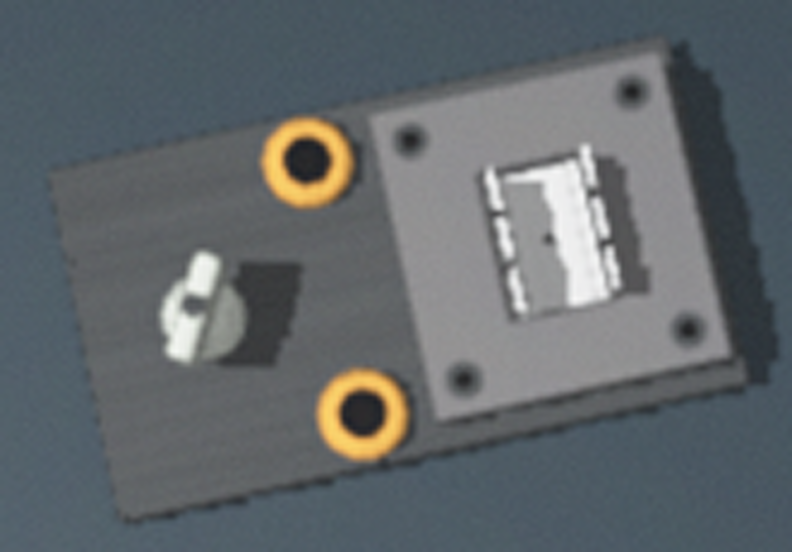

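View pics/s_die.png

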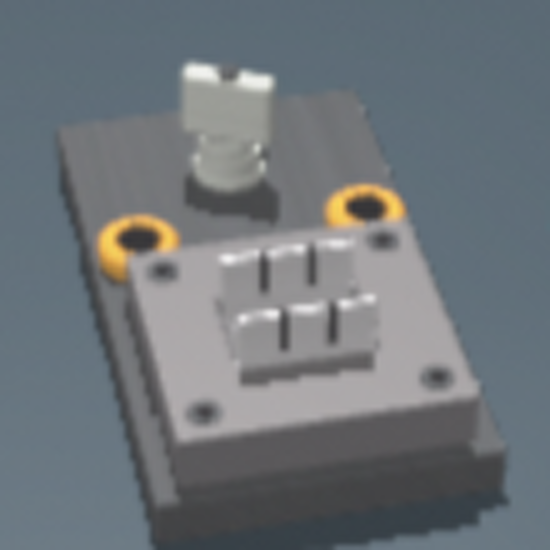

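View pics/t_tray.png

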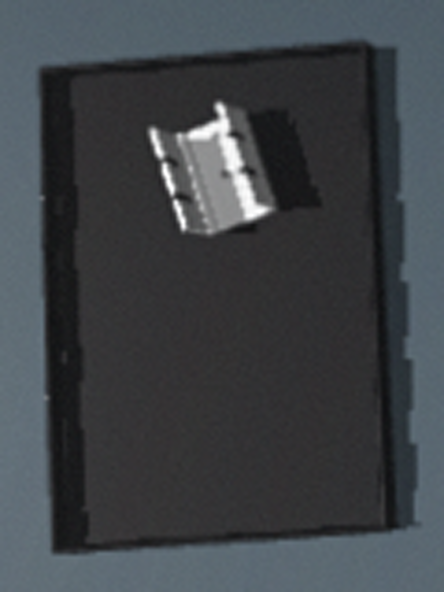

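The crop shows the bare sink in the die pocket at about top (360,253), with its two slotted legs standing left and right. The thumbscrew button is at about (285,269). Four face screws surround the sink, and I'll use those with the bushes to fix the die frame.

```bash
python3 - <<'E'
from h import *
t,s=pickle.load(open("c0.pkl","rb"))
def cr(a,o,k): return (np.array(a,float)+0.5)/k-0.5+np.array(o)
# top
H=cr([(632,91),(689,329),(464,380),(411,140)],(245,205),4.8)  # +x-y,-x-y,-x+y,+x+y
P=plane(t,H,.042); print("top holes",P.round(4),"c",P.mean(0).round(4))
xa=(P[0]+P[3]-P[1]-P[2]); print("yaw x", np.degrees(np.arctan2(xa[1],xa[0]))); ya=(P[3]+P[2]-P[0]-P[1]); print("yaw y",np.degrees(np.arctan2(-ya[0],ya[1])))
B=plane(t,cr([(308,162),(363,414)],(245,205),4.8),.029); print("bush top",B.round(4),np.linalg.norm(B[0]-B[1]))
d=B[0]-B[1]; print("yaw",np.degrees(np.arctan2(d[1],d[0])))
# side
Hs=cr([(382,240),(437,376),(204,412),(162,271)],(250,210),5)
# side: +x is right?, +y is away(up)
Q=plane(s,Hs,.042); print("side holes",Q.round(4),Q.mean(0).round(4))
Bs=plane(s,cr([(367,207),(139,241)],(250,210),5),.029); print("bush side",Bs.round(4))
d=Bs[0]-Bs[1]; print("yaw",np.degrees(np.arctan2(d[1],d[0])))
# predicted
for yaw,c in ((np.arctan2(xa[1],xa[0]),P.mean(0)),):
    R=np.array([[np.cos(yaw),-np.sin(yaw)],[np.sin(yaw),np.cos(yaw)]])
    for n,o in (("stop",(0,125)),("bush+",(46,77)),("bush-",(-46,77))): print(n,(c[:2]+R@(np.array(o)/1000)).round(4))
# stop button
b=cr([(194,303)],(245,205),4.8); print("button top", plane(t,b,.07).round(4)); bs=cr([(229,72)],(250,210),5); print("button side",plane(s,bs,.07).round(4))
# bar top corners in top
e=cr([(207,254),(180,356)],(245,205),4.8); E=plane(t,e,.067); print("bar ends",E.round(4),np.linalg.norm(E[0]-E[1]),np.degrees(np.arctan2(*(E[0]-E[1])[[1,0]])))
e=cr([(186,70),(271,79)],(250,210),5); E=plane(s,e,.067); print("bar ends side",E.round(4),np.linalg.norm(E[0]-E[1]),np.degrees(np.arctan2(*(E[1]-E[0])[[1,0]])))
# tray corners at rim z=.018
T=cr([(40,67),(370,42),(395,527),(54,552)],(80,215),3.7); TP=plane(t,T,.018);print("tray",TP.round(4),TP.mean(0).round(4))
E
python3 - <<'E'
import sys; sys.path.insert(0,".")
from h import *
t,s=pickle.load(open("c0.pkl","rb"))
crop(t,262,245,312,290,15,"pics/t_stop.png"); crop(s,275,215,320,260,13,"pics/s_stop.png"); crop(t,335,225,385,280,10,"pics/t_sink.png")
crop(s,285,250,335,290,12,"pics/s_sink.png")
E
```

```text
top holes [[ 0.6241 -0.0992  0.042 ]
 [ 0.5397 -0.1163  0.042 ]
 [ 0.5236 -0.0376  0.042 ]
 [ 0.6083 -0.021   0.042 ]] c [ 0.5739 -0.0685  0.042 ]
yaw x 11.27531015200421
yaw y 11.441168304131205
bush top [[ 0.6032  0.0159  0.029 ]
 [ 0.5133 -0.002   0.029 ]] 0.091686016008338
yaw 11.245520423252284
side holes [[ 0.6078 -0.0227  0.042 ]
 [ 0.6236 -0.1006  0.042 ]
 [ 0.5395 -0.1177  0.042 ]
 [ 0.5235 -0.0396  0.042 ]] [ 0.5736 -0.0702  0.042 ]
bush side [[ 0.6041  0.0141  0.029 ]
 [ 0.5138 -0.0056  0.029 ]]
yaw 12.32520669414509
stop [0.5495 0.0541]
bush+ [0.604 0.016]
bush- [ 0.5138 -0.002 ]
button top [[0.5498 0.0537 0.07  ]]
button side [[0.5496 0.0502 0.07  ]]
bar ends [[0.5668 0.0493 0.067 ]
 [0.5322 0.0589 0.067 ]] 0.03588543745429644 -15.460411912683984
bar ends side [[0.5324 0.056  0.067 ]
 [0.5664 0.0493 0.067 ]] 0.03465627051101445 -11.132952687382991
tray [[0.6233 0.4029 0.018 ]
 [0.6316 0.2421 0.018 ]
 [0.4056 0.2278 0.018 ]
 [0.3951 0.3892 0.018 ]] [0.5139 0.3155 0.018 ]
```

View pics/t_stop.png

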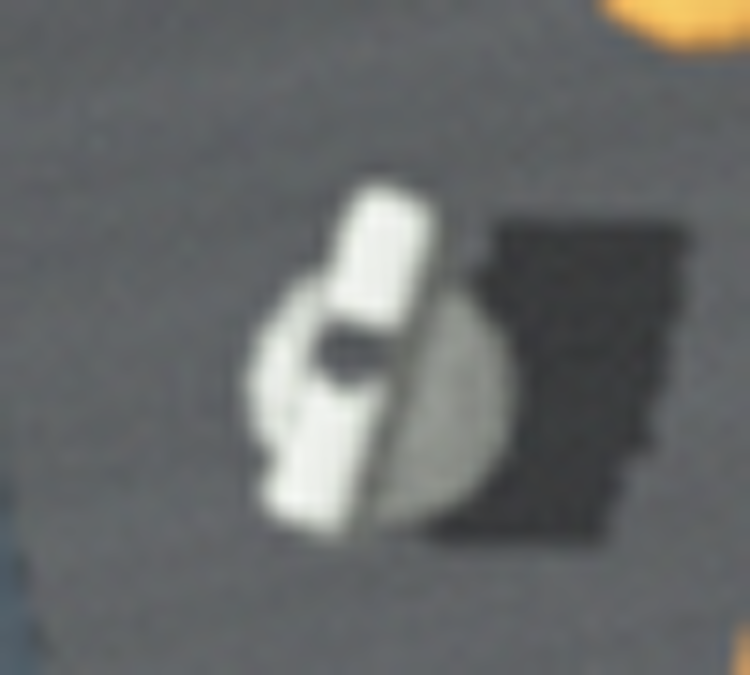

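View pics/s_stop.png

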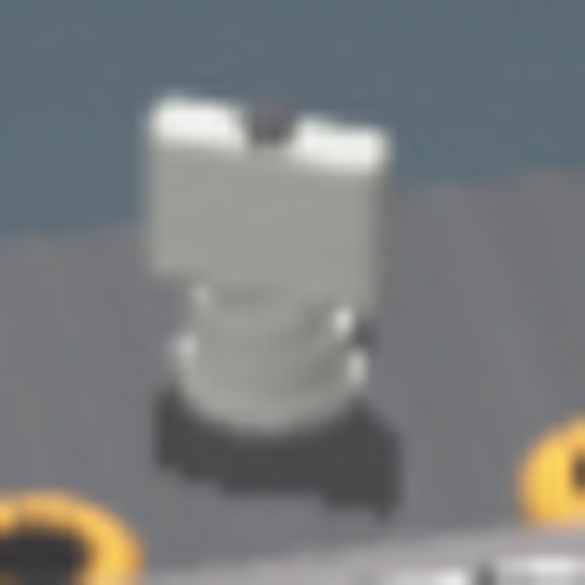

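View pics/t_sink.png

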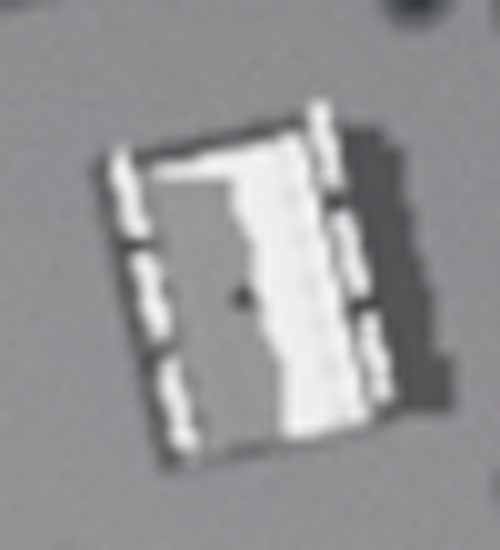

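View pics/s_sink.png

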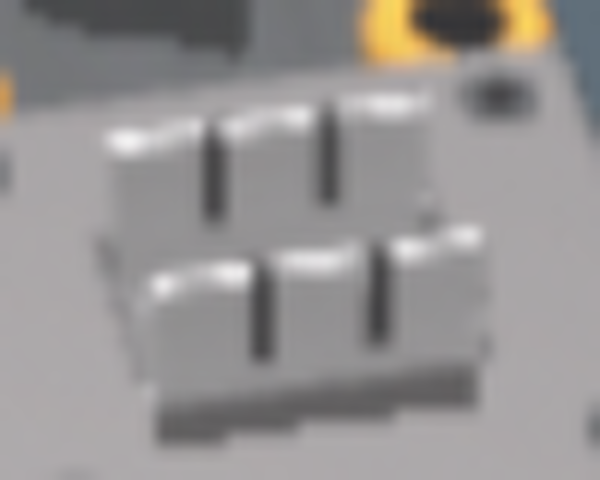

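The sink crop confirms the bare U in the pocket, with legs parallel to the block's short edges. The stop crop shows the flat bar running from about top (288,258) to (282,280), with its dark button at about (285,268.5).

```bash
cat >> h.py <<'E'
def rel(o,pos,yaw_y):
    """shift (units 50mm) along tool axes, roll units of 6deg, towards pos with tool y at yaw_y deg"""
    from scipy.spatial.transform import Rotation as Ro
    R=Ro.from_quat(o["tool_rot"]).as_matrix(); d=R.T@(np.array(pos)-o["eef_pos"])/0.05
    cur=np.degrees(np.arctan2(R[1,1],R[0,1])); 
    r=-((yaw_y-cur+180)%360-180)/6
    print("pos",o["eef_pos"].round(4),"yaw_y",round(cur,2),"tilt",R[:,2].round(4),"J",np.degrees(o["joint_pos"]).round(1))
    print("SHIFT",d.round(3),"ROLL",round(r,3), "F",o["ft_force"].round(2),"T",o["ft_torque"].round(3),"w",round(o["grip_width"],4),"t",o["clock"])
    return d,r
E
python3 - <<'E'
import workcell
from workcell import *
from h import *
print([n for n in dir(workcell) if not n.startswith("__")]); print(getattr(workcell,"pinch_z",None))
t,s=pickle.load(open("c0.pkl","rb"))
rel(get_obs(),(0.5738,-0.0693,0.13),101.3)
def cr(a,o,k): return (np.array(a,float)+0.5)/k-0.5+np.array(o)
# bar direction by mask of the bright top face in top view
im=t["color"].astype(int); sub=im[250:285,275:295]; m=sub.min(2)>205
ys,xs=np.nonzero(m); print(len(xs)); P=plane(t,np.c_[xs+275,ys+250],.067)[:,:2]
c=P.mean(0); u,sv,vt=np.linalg.svd(P-c); v=vt[0]*np.sign(vt[0,0]); q=(P-c)@v; print("mask c",c.round(4),"ang",np.degrees(np.arctan2(v[1],v[0])),np.ptp(q),np.ptp((P-c)@vt[1]))
im=s["color"].astype(int); sub=im[220:232,284:307]; m=sub.min(2)>215
ys,xs=np.nonzero(m); print(len(xs)); P=plane(s,np.c_[xs+284,ys+220],.067)[:,:2]
c=P.mean(0); u,sv,vt=np.linalg.svd(P-c); v=vt[0]*np.sign(vt[0,0]); q=(P-c)@v; print("mask c",c.round(4),"ang",np.degrees(np.arctan2(v[1],v[0])),np.ptp(q),np.ptp((P-c)@vt[1]))
# sink leg tops z=.064: ends left leg, right leg (10x crop)
e=cr([(120,148),(185,450),(318,103),(383,400)],(335,225),10); E=plane(t,e,.064); print("legs",E.round(4),E.mean(0).round(4))
for a,b in ((0,1),(2,3)): d=E[a]-E[b]; print(np.linalg.norm(d),np.degrees(np.arctan2(d[1],d[0])))
e=cr([(110,140),(430,100),(155,285),(480,235)],(285,250),12); E=plane(s,e,.064); print("legs side",E.round(4),E.mean(0).round(4))
for a,b in ((1,0),(3,2)): d=E[a]-E[b]; print(np.linalg.norm(d),np.degrees(np.arctan2(d[1],d[0])))
E
```

```text
['Unreachable', 'camera', 'get_obs', 'job_done', 'pinch_z']
0.0187
pos [0.2239 0.4466 0.2308] yaw_y 63.37 tilt [-6.0e-04 -1.1e-03 -1.0e+00] J [63.4 13.8  0.2 76.5  0.  90. ]
SHIFT [-10.88   -6.085   2.022] ROLL -6.322 F [ 0.79 -0.17 -0.39] T [-0.049  0.008  0.034] w 0.0855 t 0.2
84
mask c [0.549 0.056] ang -19.6678739720338 0.03456860521529254 0.011536926387842442
22
mask c [0.5477 0.0519] ang -16.165820455204823 0.03273571886640317 0.006620602848368976
legs [[ 0.5951 -0.0476  0.064 ]
 [ 0.545  -0.057   0.064 ]
 [ 0.6019 -0.0804  0.064 ]
 [ 0.5525 -0.0896  0.064 ]] [ 0.5736 -0.0687  0.064 ]
0.0509048057748721 10.586621963792556
0.05016375189226933 10.50761047725356
legs side [[ 0.5458 -0.0589  0.064 ]
 [ 0.5952 -0.0502  0.064 ]
 [ 0.5523 -0.0929  0.064 ]
 [ 0.6014 -0.0824  0.064 ]] [ 0.5737 -0.0711  0.064 ]
0.05023992153104118 10.027240601111018
0.050121925559395326 12.057602652733525
```

>>> move_arm:
  motion:
    - [85, [-0.5, -0.3, 0.1], -0.5]
    - [85, [-1.4, -0.8, 0.3], -1.2]
    - [85, [-2.2, -1.2, 0.5], -2.2]
    - [85, [-3.0, -1.7, 0.7], -3.2]
    - [85, [-3.8, -2.1, 0.9], -4.2]
    - [85, [-4.6, -2.6, 1.0], -5.2]
    - [85, [-5.4, -3.0, 1.2], -6.0]
    - [85, [-6.2, -3.5, 1.3], -6.3]
    - [85, [-7.0, -3.9, 1.4], -6.3]
    - [85, [-7.8, -4.4, 1.5], -6.3]

```text
clock: 1.2
eef_pos: [0.4751, 0.074, 0.1561]
tool_rot: [-0.097, 0.995, 0.0, 0.0]
ft_force: [0.5, 0.9, -0.1]
grip_width: 0.085
```

```bash
python3 - <<'E'
from workcell import *
from h import *
rel(get_obs(),(0.5737,-0.070,0.10),101.2)
E
```

```text
pos [0.4751 0.074  0.1561] yaw_y 101.18 tilt [ 4.e-04  4.e-04 -1.e+00] J [  8.8  14.4 -10.6  65.1   0.   -2.3]
SHIFT [-1.376 -3.208  1.121] ROLL -0.003 F [ 0.53  0.9  -0.12] T [ 0.061 -0.057 -0.011] w 0.085 t 1.2
```

>>> move_arm:
  motion:
    - [85, [-0.3, -0.7, 0.2], 0]
    - [85, [-0.6, -1.4, 0.4], 0]
    - [85, [-0.9, -2.1, 0.6], 0]
    - [85, [-1.2, -2.8, 0.8], 0]
    - [85, [-1.38, -3.1, 1.0], 0]
    - [85, [-1.38, -3.21, 1.12], 0]
    - [85, [-1.38, -3.21, 1.12], 0]
    - [85, [-1.38, -3.21, 1.12], 0]
    - [85, [-1.38, -3.21, 1.12], 0]
    - [85, [-1.38, -3.21, 1.12], 0]

```text
clock: 2.2
eef_pos: [0.5729, -0.0677, 0.1012]
tool_rot: [-0.098, 0.995, -0.0, 0.001]
ft_force: [-0.7, -0.1, 0.3]
grip_width: 0.0853
```

```bash
python3 - <<'E'
from workcell import *
from h import *
rel(get_obs(),(0.5737,-0.070,0.042),101.2)
s=camera("side");t=camera("top")
crop(s,230,170,390,320,4,"pics/s1.png")
crop(t,280,190,440,310,5,"pics/t1.png")
print(proj(s,[(0.5737,-0.07,.1)]))
E
```

```text
pos [ 0.5729 -0.0677  0.1012] yaw_y 101.25 tilt [ 0.001 -0.    -1.   ] J [ -6.7  27.2  -0.3  62.5   0.  -18. ]
SHIFT [-0.006 -0.049  1.183] ROLL 0.009 F [-0.72 -0.14  0.34] T [ 0.002  0.058 -0.047] w 0.0853 t 2.2
[[309.22355232 249.42135083]]
```

View pics/s1.png

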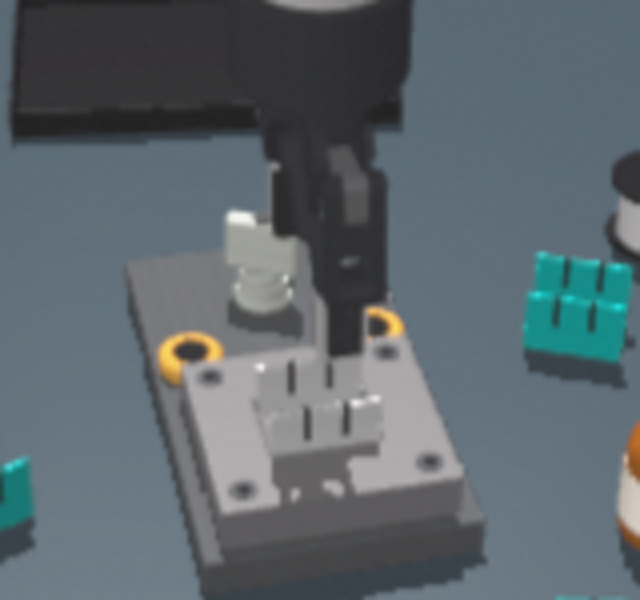

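View pics/t1.png

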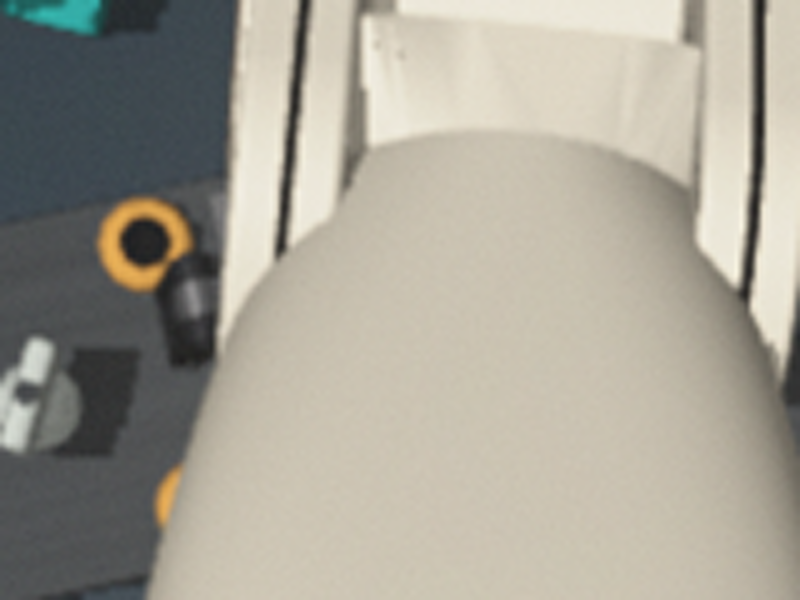

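The side view shows the open jaws straddling the sink in the pocket at about (309,275). The near fingertip is at (316,259), above and outside the near leg. I'll go down and close.

>>> move_arm:
  motion:
    - [85, [-0.01, -0.05, 0.2], 0]
    - [85, [-0.01, -0.05, 0.4], 0]
    - [85, [-0.01, -0.05, 0.6], 0]
    - [85, [-0.01, -0.05, 0.8], 0]
    - [85, [-0.01, -0.05, 0.95], 0]
    - [85, [-0.01, -0.05, 1.05], 0]
    - [85, [-0.01, -0.05, 1.12], 0]
    - [85, [-0.01, -0.05, 1.18], 0]
    - [85, [-0.01, -0.05, 1.18], 0]
    - [85, [-0.01, -0.05, 1.18], 0]

```text
clock: 3.3
eef_pos: [0.5741, -0.071, 0.0416]
tool_rot: [-0.097, 0.995, -0.0, 0.0]
ft_force: [0.3, -0.3, 0.6]
grip_width: 0.0851
```

>>> move_arm:
  motion:
    - [70, [0, 0, 0], 0]
    - [60, [0, 0, 0], 0]
    - [50, [0, 0, 0], 0]
    - [44, [0, 0, 0], 0]
    - [40, [0, 0, 0], 0]
    - [37, [0, 0, 0], 0]
    - [34, [0, 0, 0], 0]
    - [30, [0, 0, 0], 0]
    - [30, [0, 0, 0], 0]
    - [30, [0, 0, 0], 0]

```text
clock: 4.3
eef_pos: [0.5741, -0.0708, 0.0416]
tool_rot: [-0.097, 0.995, 0.0, 0.0]
ft_force: [-0.4, 0.3, 3.3]
grip_width: 0.0349
```

```bash
python3 - <<'E'
from workcell import *
from h import *
rel(get_obs(),(0.5737,-0.070,0.12),101.2)
s=camera("side")
crop(s,250,190,370,310,5,"pics/s2.png")
E
```

```text
pos [ 0.5741 -0.0708  0.0416] yaw_y 101.18 tilt [ 5.e-04  2.e-04 -1.e+00] J [ -7.   30.8  -4.1  55.    0.  -18.2]
SHIFT [ 0.003  0.018 -1.568] ROLL -0.004 F [-0.42  0.28  3.33] T [0.205 0.142 0.012] w 0.0349 t 4.3
```

View pics/s2.png

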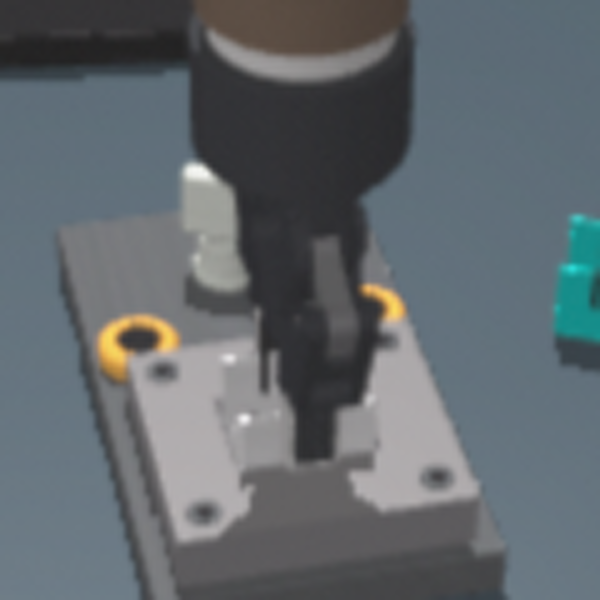

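The near finger is closed on the middle of the near leg at (312,280), opening 35 mm against 36 mm for the part. I'll lift slowly.

>>> move_arm:
  motion:
    - [30, [0, 0, -0.04], 0]
    - [30, [0, 0, -0.1], 0]
    - [30, [0, 0, -0.2], 0]
    - [30, [0, 0, -0.3], 0]
    - [30, [0, 0, -0.4], 0]
    - [30, [0, 0, -0.6], 0]
    - [30, [0, 0, -0.9], 0]
    - [30, [0, 0, -1.2], 0]
    - [30, [0, 0, -1.5], 0]
    - [30, [0, 0, -1.5], 0]

```text
clock: 5.35
eef_pos: [0.5759, -0.0713, 0.1195]
tool_rot: [-0.097, 0.995, -0.001, 0.003]
ft_force: [-0.2, 0.3, 0.1]
grip_width: 0.0348
```

```bash
python3 - <<'E'
from workcell import *
from h import *
rel(get_obs(),(0.4590,0.3122,0.117),93.5)
s=camera("side")
crop(s,250,160,370,310,4,"pics/s3.png")
t,_=pickle.load(open("c0.pkl","rb"))
# tray: rims top view outer corners again and floor check; inner floor corners
def cr(a,o,k): return (np.array(a,float)+0.5)/k-0.5+np.array(o)
T=plane(t,cr([(40,67),(370,42),(395,527),(54,552)],(80,215),3.7),.018)
d=T[0]-T[3]; print(np.linalg.norm(d),np.degrees(np.arctan2(d[1],d[0])),np.linalg.norm(T[0]-T[1]))
d=T[1]-T[2]; print(np.linalg.norm(d),np.degrees(np.arctan2(d[1],d[0])),np.linalg.norm(T[2]-T[3]))
crop(s,220,150,340,215,6,"pics/s_tray.png")
E
```

```text
pos [ 0.5759 -0.0713  0.1195] yaw_y 101.16 tilt [ 5.7e-03 -8.0e-04 -1.0e+00] J [ -7.1  26.5   1.5  64.7  -0.  -18.2]
SHIFT [0.809 7.977 0.03 ] ROLL 1.277 F [-0.19  0.29  0.07] T [-0.049  0.02   0.021] w 0.0348 t 5.35
0.2286407356776172 3.4429834349029713 0.16098785921794173
0.2264594369404839 3.6233252584933884 0.16169679412023885
```

View pics/s3.png

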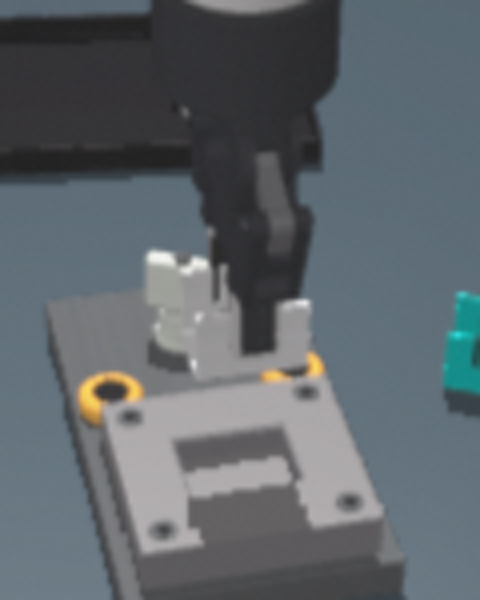

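View pics/s_tray.png

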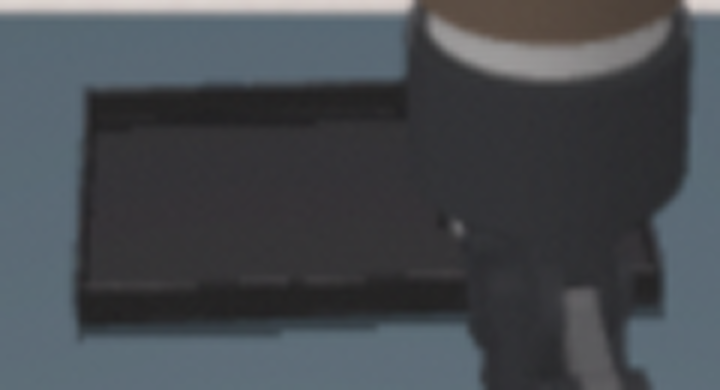

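The sink hangs level in the gripper, web at about side (312,252), and the pocket below is empty. I'll carry it to the empty end of the tray.

>>> move_arm:
  motion:
    - [30, [0.03, 0.2, 0], 0]
    - [30, [0.06, 0.6, 0], 0.1]
    - [30, [0.15, 1.2, 0], 0.2]
    - [30, [0.2, 1.8, 0], 0.3]
    - [30, [0.25, 2.4, 0], 0.5]
    - [30, [0.3, 3.0, 0], 0.7]
    - [30, [0.38, 3.7, 0], 0.9]
    - [30, [0.45, 4.4, 0], 1.1]
    - [30, [0.52, 5.1, 0], 1.28]
    - [30, [0.6, 5.8, 0], 1.28]

```text
clock: 6.4
eef_pos: [0.4864, 0.2091, 0.1152]
tool_rot: [-0.03, 1.0, -0.0, -0.001]
ft_force: [-0.4, -0.1, -0.5]
grip_width: 0.0351
```

```bash
python3 - <<'E'
from workcell import *
from h import *
rel(get_obs(),(0.4590,0.3110,0.060),93.5)
E
```

```text
pos [0.4864 0.2091 0.1152] yaw_y 93.49 tilt [-2.2e-03 -7.0e-04 -1.0e+00] J [23.3 21.7 -6.7 61.7  0.  19.8]
SHIFT [0.42  2.067 1.104] ROLL -0.002 F [-0.4  -0.06 -0.55] T [ 0.055 -0.007  0.001] w 0.0351 t 6.4
```

>>> move_arm:
  motion:
    - [30, [0.1, 0.5, 0.05], 0]
    - [30, [0.2, 1.0, 0.1], 0]
    - [30, [0.3, 1.5, 0.25], 0]
    - [30, [0.38, 1.8, 0.4], 0]
    - [30, [0.42, 2.0, 0.6], 0]
    - [30, [0.42, 2.05, 0.8], 0]
    - [30, [0.42, 2.05, 0.95], 0]
    - [30, [0.42, 2.05, 1.1], 0]
    - [30, [0.42, 2.05, 1.1], 0]
    - [30, [0.42, 2.05, 1.1], 0]

```text
clock: 7.4
eef_pos: [0.4613, 0.308, 0.0612]
tool_rot: [-0.03, 1.0, -0.0, -0.0]
ft_force: [-0.3, -0.1, 0.1]
grip_width: 0.0351
```

```bash
python3 - <<'E'
from workcell import *
from h import *
rel(get_obs(),(0.4590,0.3110,0.0170),93.5)
s=camera("side");t=camera("top")
crop(s,220,120,340,215,6,"pics/s4.png");crop(t,70,200,210,375,3.4,"pics/t4.png")
E
```

```text
pos [0.4613 0.308  0.0612] yaw_y 93.42 tilt [-3.e-04 -3.e-04 -1.e+00] J [33.7 27.3 -6.8 55.9 -0.  30.3]
SHIFT [0.043 0.063 0.884] ROLL -0.014 F [-0.29 -0.07  0.13] T [ 0.022 -0.037  0.02 ] w 0.0351 t 7.4
```

View pics/s4.png

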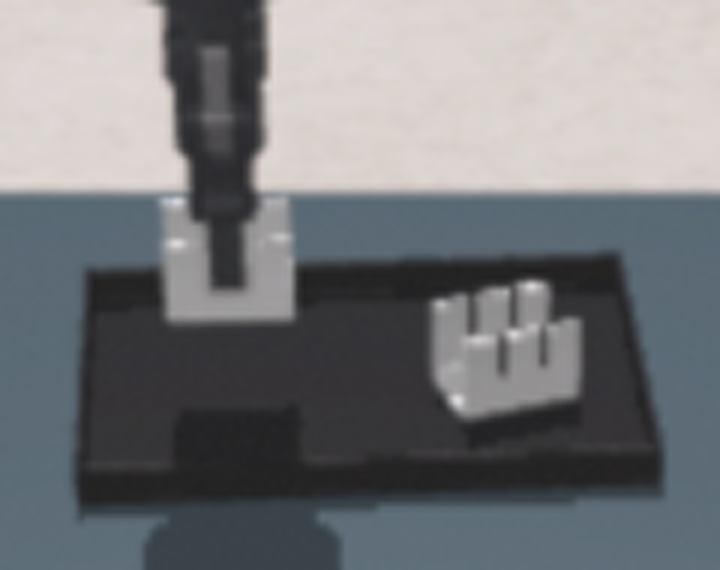

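View pics/t4.png

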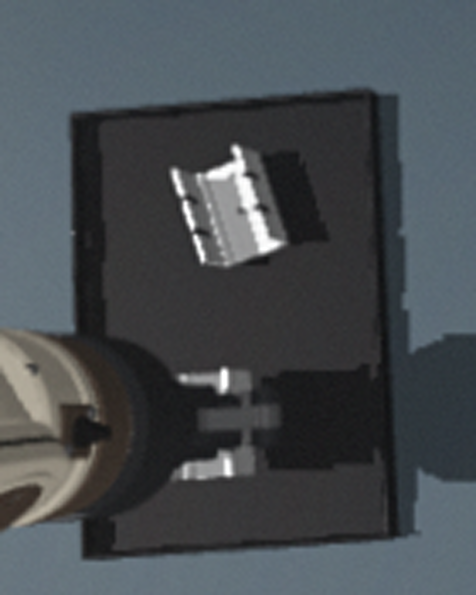

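The sink is level over the empty tray end: its web edge is at about side (258,173) and the spare is untouched at (304,178). Lowering now.

>>> move_arm:
  motion:
    - [30, [0.0, 0.03, 0.15], 0]
    - [30, [0.0, 0.03, 0.35], 0]
    - [30, [0.0, 0.03, 0.5], 0]
    - [30, [0.0, 0.03, 0.62], 0]
    - [30, [0.0, 0.03, 0.72], 0]
    - [30, [0.0, 0.03, 0.78], 0]
    - [30, [0.0, 0.03, 0.82], 0]
    - [30, [0.0, 0.03, 0.84], 0]
    - [30, [0.0, 0.03, 0.86], 0]
    - [30, [0.0, 0.03, 0.86], 0]

```text
clock: 8.5
eef_pos: [0.4611, 0.3103, 0.0184]
tool_rot: [-0.03, 1.0, 0.0, 0.0]
ft_force: [0.9, 0.2, -0.8]
grip_width: 0.0348
```

```bash
python3 - <<'E'
from workcell import *
from h import *
rel(get_obs(),(0.4590,0.3110,0.0170),93.5)
s=camera("side")
crop(s,220,120,340,215,6,"pics/s5.png")
E
```

```text
pos [0.4611 0.3103 0.0184] yaw_y 93.49 tilt [ 2.e-04  2.e-04 -1.e+00] J [33.9 30.3 -9.3 50.4  0.  30.5]
SHIFT [0.041 0.016 0.028] ROLL -0.002 F [ 0.86  0.24 -0.82] T [ 0.029  0.021 -0.026] w 0.0348 t 8.5
```

View pics/s5.png

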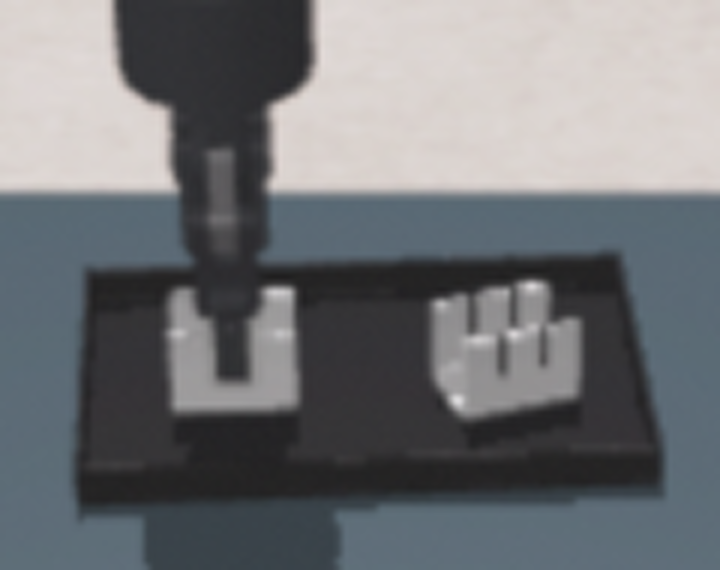

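>>> move_arm:
  motion:
    - [30, [0, 0, 0.01], 0]
    - [30, [0, 0, 0.015], 0]
    - [30, [0, 0, 0.02], 0]
    - [30, [0, 0, 0.025], 0]
    - [30, [0, 0, 0.03], 0]
    - [30, [0, 0, 0.035], 0]
    - [30, [0, 0, 0.035], 0]
    - [30, [0, 0, 0.035], 0]
    - [30, [0, 0, 0.035], 0]
    - [30, [0, 0, 0.035], 0]

```text
clock: 9.55
eef_pos: [0.461, 0.3103, 0.0166]
tool_rot: [-0.03, 1.0, 0.0, 0.0]
ft_force: [0.1, -0.3, 0.4]
grip_width: 0.0351
```

>>> move_arm:
  motion:
    - [30, [0, 0, 0.005], 0]
    - [30, [0, 0, 0.01], 0]
    - [30, [0, 0, 0.015], 0]
    - [30, [0, 0, 0.02], 0]
    - [30, [0, 0, 0.025], 0]
    - [30, [0, 0, 0.03], 0]
    - [30, [0, 0, 0.03], 0]
    - [30, [0, 0, 0.03], 0]
    - [30, [0, 0, 0.03], 0]
    - [30, [0, 0, 0.03], 0]

```text
clock: 10.55
eef_pos: [0.461, 0.3103, 0.0166]
tool_rot: [-0.03, 1.0, 0.0, 0.0]
ft_force: [-4.0, -3.2, 11.2]
grip_width: 0.0351
```

The upward force rose to 11 N and the TCP stopped going down at 16.6 mm, so the sink is on the floor. I'll ease the push and open.

>>> move_arm:
  motion:
    - [30, [0, 0, -0.02], 0]
    - [36, [0, 0, -0.02], 0]
    - [40, [0, 0, -0.02], 0]
    - [45, [0, 0, -0.02], 0]
    - [50, [0, 0, -0.02], 0]
    - [56, [0, 0, -0.02], 0]
    - [60, [0, 0, -0.02], 0]
    - [60, [0, 0, -0.02], 0]
    - [60, [0, 0, -0.02], 0]
    - [60, [0, 0, -0.02], 0]

```text
clock: 11.55
eef_pos: [0.461, 0.3103, 0.0161]
tool_rot: [-0.03, 1.0, 0.0, 0.0]
ft_force: [-0.4, -0.1, 0.2]
grip_width: 0.06
```

```bash
python3 - <<'E'
from workcell import *
from h import *
rel(get_obs(),(0.4590,0.3110,0.12),93.5)
s=camera("side")
crop(s,220,120,340,215,6,"pics/s6.png")
E
```

```text
pos [0.461  0.3103 0.0161] yaw_y 93.49 tilt [ 0.  0. -1.] J [33.9 30.5 -9.4 50.1 -0.  30.5]
SHIFT [ 0.039  0.017 -2.079] ROLL -0.001 F [-0.37 -0.11  0.19] T [ 0.018  0.012 -0.013] w 0.06 t 11.55
```

View pics/s6.png

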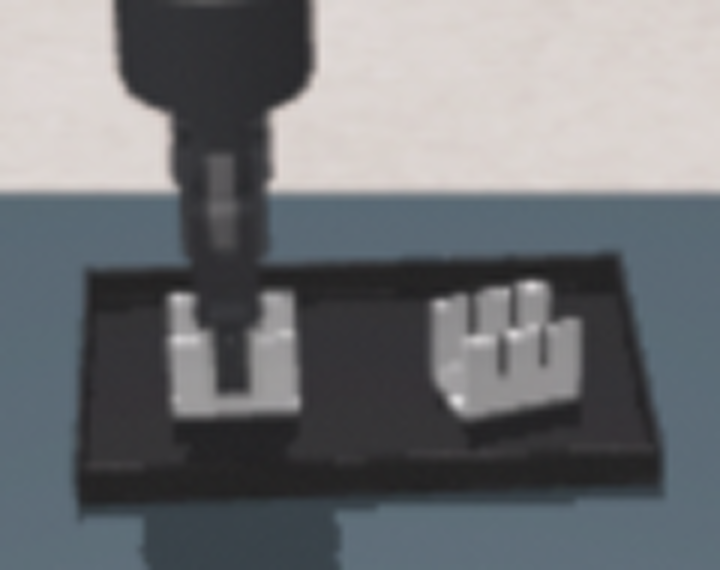

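The sink stands released on the tray floor at about side (259,178), legs up. I'll raise, then turn and travel to the stop.

>>> move_arm:
  motion:
    - [60, [0, 0, -0.1], 0]
    - [60, [0, 0, -0.4], 0]
    - [60, [0, 0, -0.8], 0]
    - [60, [0, 0, -1.3], 0]
    - [60, [0, 0, -1.8], -1]
    - [60, [0, -0.3, -2.1], -2.2]
    - [60, [0, -0.8, -2.3], -3.4]
    - [60, [-0.2, -1.3, -2.3], -4.6]
    - [60, [-0.4, -1.9, -2.3], -5.8]
    - [60, [-0.6, -2.5, -2.3], -7]

```text
clock: 12.6
eef_pos: [0.4989, 0.1865, 0.1318]
tool_rot: [-0.389, 0.921, -0.0, 0.001]
ft_force: [-0.9, -0.0, 0.9]
grip_width: 0.0601
```

```bash
python3 - <<'E'
from workcell import *
from h import *
rel(get_obs(),(0.5496,0.0527,0.13),-104.5)
E
```

```text
pos [0.4989 0.1865 0.1318] yaw_y 135.83 tilt [ 1.e-03  4.e-04 -1.e+00] J [ 20.5  21.   -5.   63.9  -0.  -25.3]
SHIFT [ 1.214 -2.591  0.036] ROLL -19.945 F [-0.88 -0.    0.86] T [-0.006 -0.032 -0.018] w 0.0601 t 12.6
```

```bash
python3 - <<'E'
from workcell import *
from h import *
s=camera("side");t=camera("top")
crop(s,220,120,340,260,4,"pics/s7.png");crop(t,70,200,370,375,2.6,"pics/t7.png")
E
```

View pics/s7.png

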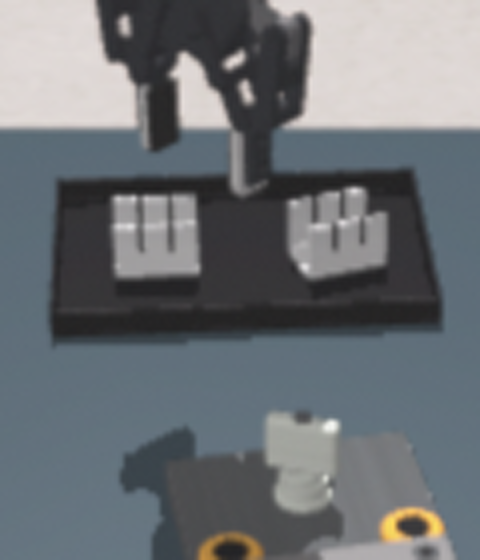

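View pics/t7.png

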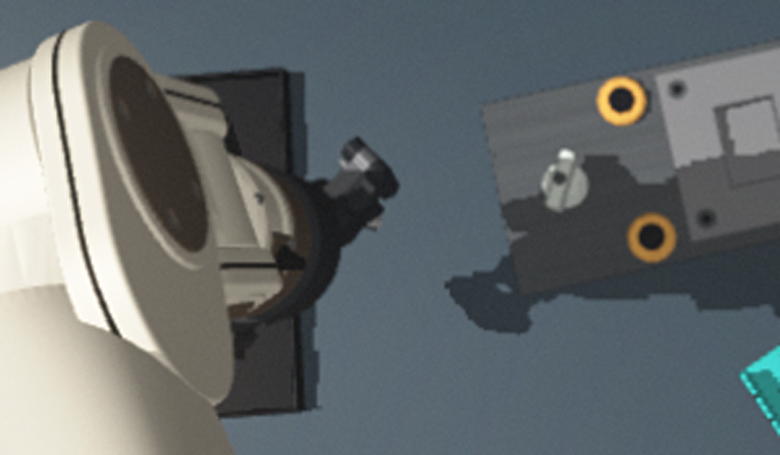

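The side view shows the placed sink standing flat at about (258,180) and the spare where it was at (304,178). The pocket is empty. Now for the stop.

>>> move_arm:
  motion:
    - [60, [0.1, -0.2, 0], -1.3]
    - [60, [0.2, -0.5, 0], -2.6]
    - [60, [0.4, -0.9, 0], -4.0]
    - [60, [0.6, -1.3, 0], -5.4]
    - [60, [0.8, -1.7, 0], -6.8]
    - [60, [1.0, -2.1, 0], -8.2]
    - [60, [1.1, -2.4, 0], -9.6]
    - [60, [1.2, -2.59, 0], -11.0]
    - [60, [1.2, -2.59, 0], -12.4]
    - [60, [1.2, -2.59, 0], -13.8]

```text
clock: 13.7
eef_pos: [0.5489, 0.0539, 0.1313]
tool_rot: [0.901, -0.434, -0.0, -0.0]
ft_force: [-0.8, -0.0, -0.5]
grip_width: 0.0595
```

```bash
python3 - <<'E'
from workcell import *
from h import *
rel(get_obs(),(0.5496,0.0527,0.10),-105.5)
t,s=pickle.load(open("c0.pkl","rb"))
def cr(a,o,k): return (np.array(a,float)+0.5)/k-0.5+np.array(o)
for c,pts,o,k in ((t,[(303,515),(395,192)],(262,245),15),(t,[(345,535),(435,205)],(262,245),15),(s,[(150,140),(388,165)],(275,215),13),(s,[(150,120),(388,150)],(275,215),13)):
    E=plane(c,cr(pts,o,k),.067); d=E[1]-E[0]; print(np.linalg.norm(d),np.degrees(np.arctan2(d[1],d[0])),E.mean(0).round(4))
E
```

```text
pos [0.5489 0.0539 0.1313] yaw_y -141.46 tilt [ 1.e-04  3.e-04 -1.e+00] J [   5.6   23.1   -1.9   65.     0.  -122.9]
SHIFT [0.027 0.003 0.626] ROLL -5.993 F [-0.83 -0.03 -0.5 ] T [-0.065  0.004 -0.035] w 0.0595 t 13.7
0.036545704821877266 -16.53485512806871 [0.5496 0.0543 0.067 ]
0.037208402759813027 -15.925271174827268 [0.5477 0.0498 0.067 ]
0.037137020911086546 -11.020129157823918 [0.5492 0.0466 0.067 ]
0.03753808804568328 -13.025772026348754 [0.5492 0.0512 0.067 ]
```

```bash
python3 - <<'E'
from workcell import *
from h import *
s=camera("side")
def cr(a,o,k): return (np.array(a,float)+0.5)/k-0.5+np.array(o)
print(plane(s,cr([(112,228),(197,226),(112,197),(196,196)],(220,120),4),.039).round(4))
print(plane(s,cr([(112,228),(197,226),(112,197),(196,196)],(220,120),4),.039).mean(0))
rel(get_obs(),(0.5495,0.0527,0.10),-104.5)
crop(s,245,130,365,270,4.2,"pics/s8.png")
E
```

```text
[[0.4371 0.2892 0.039 ]
 [0.4875 0.2913 0.039 ]
 [0.4347 0.3263 0.039 ]
 [0.4857 0.3273 0.039 ]]
[0.4612317  0.30853054 0.039     ]
pos [0.5488 0.054  0.1313] yaw_y -141.22 tilt [ 1.e-04  3.e-04 -1.e+00] J [   5.6   23.1   -1.9   65.     0.  -123.2]
SHIFT [0.029 0.007 0.626] ROLL -6.12 F [ 0.06 -0.58 -0.17] T [ 0.033  0.007 -0.008] w 0.06 t 13.75
```

View pics/s8.png

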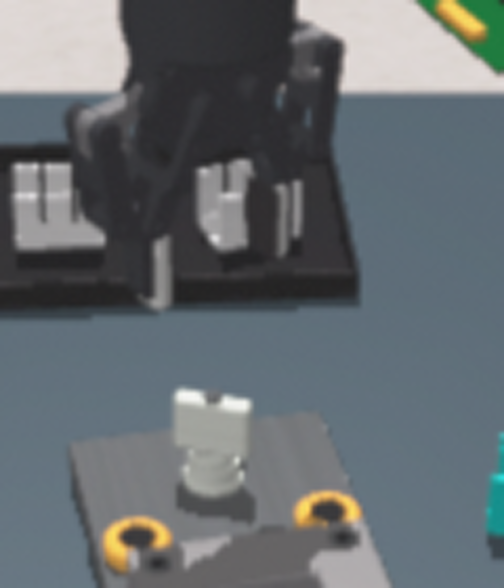

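I checked the cameras against the robot. The side view puts the placed sink 1.8 mm lower in y than the TCP did, so the corrected stop axis is about (0.5496, 0.053), which agrees with the mean of both views. Finishing the roll and going down.

>>> move_arm:
  motion:
    - [60, [0.02, 0, 0], -1.3]
    - [60, [0.02, 0, 0.1], -2.6]
    - [60, [0.02, 0, 0.2], -3.9]
    - [60, [0.02, 0, 0.3], -5.2]
    - [60, [0.02, 0, 0.45], -6.1]
    - [60, [0.02, 0, 0.6], -6.1]
    - [60, [0.02, 0, 0.6], -6.1]
    - [60, [0.02, 0, 0.6], -6.1]
    - [60, [0.02, 0, 0.6], -6.1]
    - [60, [0.02, 0, 0.6], -6.1]

```text
clock: 14.75
eef_pos: [0.5498, 0.053, 0.1015]
tool_rot: [0.991, -0.132, 0.0, -0.0]
ft_force: [0.2, -0.6, 0.0]
grip_width: 0.0598
```

```bash
python3 - <<'E'
from workcell import *
from h import *
rel(get_obs(),(0.5496,0.053,0.041),-104.5)
s=camera("side")
crop(s,245,130,365,270,4.2,"pics/s9.png")
E
```

```text
pos [0.5498 0.053  0.1015] yaw_y -105.16 tilt [ 8.e-04  1.e-04 -1.e+00] J [   5.5   24.6   -4.3   61.    -0.  -159.3]
SHIFT [-0.004  0.002  1.21 ] ROLL -0.11 F [ 0.17 -0.65  0.03] T [-0.009 -0.027 -0.023] w 0.0598 t 14.75
```

View pics/s9.png

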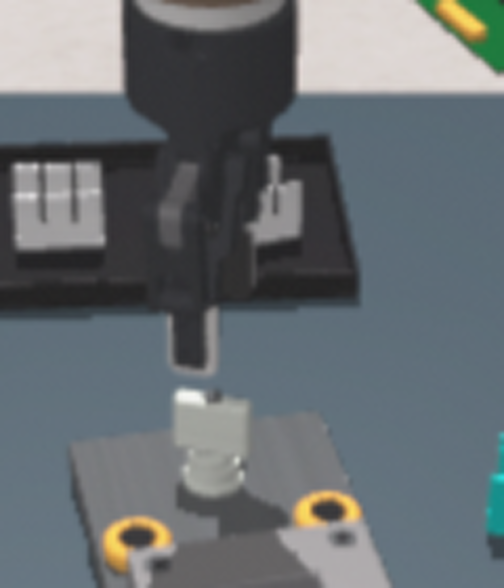

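The jaws are square to the bar and centred over it, near tip at about (291,218), bar at about (295,230). I'll descend and close gently.

>>> move_arm:
  motion:
    - [60, [0, 0, 0.15], 0]
    - [60, [0, 0, 0.35], 0]
    - [60, [0, 0, 0.6], 0]
    - [60, [0, 0, 0.8], 0]
    - [60, [0, 0, 0.95], 0]
    - [60, [0, 0, 1.07], 0]
    - [60, [0, 0, 1.15], 0]
    - [60, [0, 0, 1.2], 0]
    - [60, [0, 0, 1.2], 0]
    - [60, [0, 0, 1.2], 0]

```text
clock: 15.8
eef_pos: [0.5498, 0.053, 0.0414]
tool_rot: [0.991, -0.131, 0.0, -0.0]
ft_force: [-0.1, 0.2, -0.1]
grip_width: 0.06
```

>>> move_arm:
  motion:
    - [50, [0, 0, 0], 0]
    - [40, [0, 0, 0], 0]
    - [30, [0, 0, 0], 0]
    - [20, [0, 0, 0], 0]
    - [16, [0, 0, 0], 0]
    - [12, [0, 0, 0], 0]
    - [8, [0, 0, 0], 0]
    - [4, [0, 0, 0], 0]
    - [4, [0, 0, 0], 0]
    - [4, [0, 0, 0], 0]

```text
clock: 16.8
eef_pos: [0.5494, 0.0528, 0.0412]
tool_rot: [0.991, -0.132, 0.0, 0.0]
ft_force: [-0.7, -1.3, 2.9]
grip_width: 0.0086
```

```bash
python3 - <<'E'
from workcell import *
from h import *
rel(get_obs(),(0.5496,0.053,0.041),-104.5)
s=camera("side")
crop(s,245,130,365,270,4.2,"pics/s10.png")
E
```

```text
pos [0.5494 0.0528 0.0412] yaw_y -105.12 tilt [ 0.e+00 -4.e-04 -1.e+00] J [   5.5   28.3   -8.6   53.1   -0.  -159.4]
SHIFT [ 0.002 -0.006  0.004] ROLL -0.103 F [-0.67 -1.25  2.89] T [-0.293  0.223  0.014] w 0.0086 t 16.8
```

View pics/s10.png

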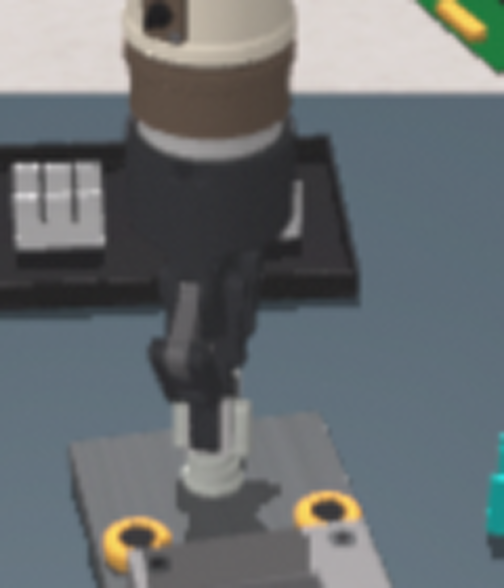

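The fingers are closed on the bar (8.6 mm opening, about 1.4 N side force, so well centred). Turning clockwise in steps.

>>> move_arm:
  motion:
    - [4, [0, 0, 0], 0.5]
    - [4, [0, 0, 0], 1.4]
    - [4, [0, 0, 0], 2.4]
    - [4, [0, 0, 0], 3.4]
    - [4, [0, 0, 0], 4.4]
    - [4, [0, 0, 0], 5.4]
    - [4, [0, 0, 0], 6.4]
    - [4, [0, 0, 0], 7.4]
    - [4, [0, 0, 0], 8]
    - [4, [0, 0, 0], 8]

```text
clock: 17.85
eef_pos: [0.5494, 0.0528, 0.041]
tool_rot: [0.852, -0.523, 0.0, 0.0]
ft_force: [-0.7, -2.2, 1.3]
grip_width: 0.0086
```

```bash
python3 - <<'E'
from workcell import *
from h import *
rel(get_obs(),(0.5496,0.053,0.041),101.2)
E
```

```text
pos [0.5494 0.0528 0.041 ] yaw_y -153.11 tilt [-1.e-04 -3.e-04 -1.e+00] J [   5.5   28.4   -8.6   53.1   -0.  -111.4]
SHIFT [-0.002 -0.005  0.   ] ROLL 17.615 F [-0.73 -2.21  1.31] T [-0.319  0.144 -0.015] w 0.0086 t 17.85
```

>>> move_arm:
  motion:
    - [4, [0, 0, 0], 0.5]
    - [4, [0, 0, 0], 1.5]
    - [4, [0, 0, 0], 2.7]
    - [4, [0, 0, 0], 3.9]
    - [4, [0, 0, 0], 5.1]
    - [4, [0, 0, 0], 6.3]
    - [4, [0, 0, 0], 7.5]
    - [4, [0, 0, 0], 8.7]
    - [4, [0, 0, 0], 10]
    - [4, [0, 0, 0], 10]

```text
clock: 18.85
eef_pos: [0.5495, 0.0528, 0.0408]
tool_rot: [-0.477, 0.879, -0.0, -0.0]
ft_force: [1.3, -1.8, -1.0]
grip_width: 0.0089
```

```bash
python3 - <<'E'
from workcell import *
from h import *
rel(get_obs(),(0.5496,0.053,0.041),101.2)
s=camera("side")
crop(s,245,130,365,270,4.2,"pics/s11.png")
E
```

```text
pos [0.5495 0.0528 0.0408] yaw_y 146.96 tilt [-0.e+00 -3.e-04 -1.e+00] J [  5.5  28.4  -8.6  53.   -0.  -51.5]
SHIFT [-0.004  0.    -0.004] ROLL 7.627 F [ 1.28 -1.76 -1.02] T [-0.382 -0.086 -0.102] w 0.0089 t 18.85
```

View pics/s11.png

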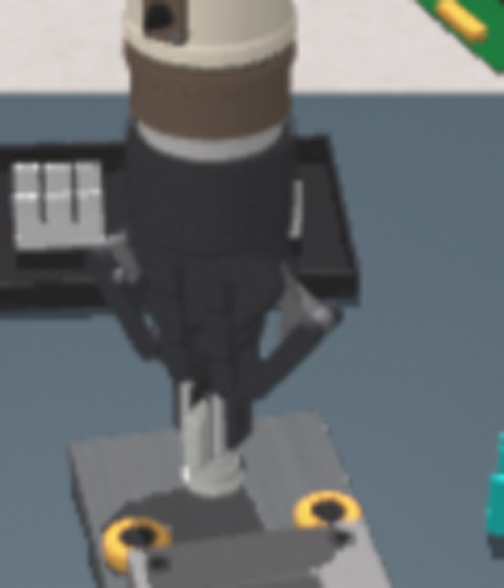

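The bar has turned with the fingers and now shows nearly edge-on at about (294,232). Continuing towards the seat.

>>> move_arm:
  motion:
    - [4, [0, 0, 0], 0.5]
    - [4, [0, 0, 0], 1.4]
    - [4, [0, 0, 0], 2.4]
    - [4, [0, 0, 0], 3.4]
    - [4, [0, 0, 0], 4.2]
    - [4, [0, 0, 0], 5]
    - [4, [0, 0, 0], 5.6]
    - [4, [0, 0, 0], 6.2]
    - [4, [0, 0, 0], 6.6]
    - [4, [0, 0, 0], 6.6]

```text
clock: 19.9
eef_pos: [0.5495, 0.0528, 0.0407]
tool_rot: [-0.152, 0.988, -0.0, -0.0]
ft_force: [0.6, -1.5, -2.3]
grip_width: 0.0087
```

```bash
python3 - <<'E'
from workcell import *
from h import *
rel(get_obs(),(0.5496,0.053,0.041),101.2)
E
```

```text
pos [0.5495 0.0528 0.0407] yaw_y 107.45 tilt [-1.e-04 -4.e-04 -1.e+00] J [  5.5  28.4  -8.6  53.   -0.  -12. ]
SHIFT [-0.004  0.004 -0.007] ROLL 1.042 F [ 0.61 -1.54 -2.29] T [-0.406 -0.155 -0.032] w 0.0087 t 19.9
```

Now creeping on in small steps, watching for the moment about z to build at the seat.

>>> move_arm:
  motion:
    - [4, [0, 0, 0], 0.2]
    - [4, [0, 0, 0], 0.4]
    - [4, [0, 0, 0], 0.6]
    - [4, [0, 0, 0], 0.8]
    - [4, [0, 0, 0], 1.0]
    - [4, [0, 0, 0], 1.2]
    - [4, [0, 0, 0], 1.4]
    - [4, [0, 0, 0], 1.5]
    - [4, [0, 0, 0], 1.5]
    - [4, [0, 0, 0], 1.5]

```text
clock: 20.9
eef_pos: [0.5494, 0.0528, 0.0407]
tool_rot: [-0.073, 0.997, -0.0, -0.0]
ft_force: [3.3, -3.8, -8.4]
grip_width: 0.0092
```

```bash
python3 - <<'E'
from workcell import *
from h import *
o=get_obs(); rel(o,(0.5496,0.053,0.041),101.2); print(o["tau"].round(3))
E
```

```text
pos [0.5494 0.0528 0.0407] yaw_y 98.39 tilt [-2.e-04 -8.e-04 -1.e+00] J [ 5.5 28.4 -8.6 53.  -0.  -2.9]
SHIFT [-0.004  0.003 -0.005] ROLL -0.469 F [ 3.28 -3.78 -8.37] T [-0.85  -0.71   1.403] w 0.0092 t 20.9
[  1.01  -48.842  21.755   1.194   1.291   1.387]
```

The moment about z jumped to 1.4 N m (drag is only 0.06) while the tool is just past the computed seat angle of 101°, so the screw is seated. A quick look before backing off.

```bash
python3 - <<'E'
from workcell import *
from h import *
s=camera("side")
crop(s,245,130,365,270,4.2,"pics/s12.png")
E
```

```text
(no output)
```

View pics/s12.png

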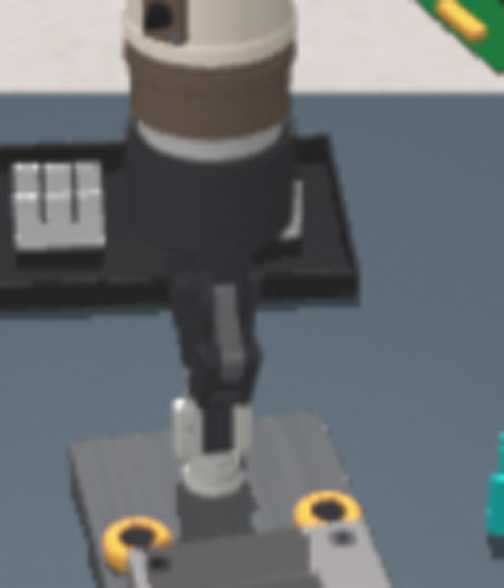

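The bar lies along the die's x, parallel to the line between the bushes. Backing off a quarter turn.

>>> move_arm:
  motion:
    - [4, [0, 0, 0], -0.4]
    - [4, [0, 0, 0], -1.2]
    - [4, [0, 0, 0], -2.2]
    - [4, [0, 0, 0], -3.2]
    - [4, [0, 0, 0], -4.2]
    - [4, [0, 0, 0], -5.2]
    - [4, [0, 0, 0], -6.2]
    - [4, [0, 0, 0], -7.2]
    - [4, [0, 0, 0], -8.2]
    - [4, [0, 0, 0], -9.2]

```text
clock: 21.95
eef_pos: [0.5495, 0.0528, 0.0409]
tool_rot: [-0.527, 0.85, 0.0, -0.0]
ft_force: [2.8, -3.2, -7.2]
grip_width: 0.009
```

>>> move_arm:
  motion:
    - [4, [0, 0, 0], -1.0]
    - [4, [0, 0, 0], -2.0]
    - [4, [0, 0, 0], -3.0]
    - [4, [0, 0, 0], -4.0]
    - [4, [0, 0, 0], -4.8]
    - [4, [0, 0, 0], -5.5]
    - [4, [0, 0, 0], -5.9]
    - [4, [0, 0, 0], -6.1]
    - [4, [0, 0, 0], -6.2]
    - [4, [0, 0, 0], -6.2]

```text
clock: 22.95
eef_pos: [0.5494, 0.0528, 0.0411]
tool_rot: [0.77, -0.639, -0.0, 0.0]
ft_force: [1.9, -3.0, -6.6]
grip_width: 0.0086
```

```bash
python3 - <<'E'
from workcell import *
from h import *
o=get_obs(); rel(o,(0.5496,0.053,0.041),191.2); print(o["tau"].round(3))
s=camera("side"); t=camera("top")
crop(s,220,130,365,270,4.2,"pics/s13.png")
crop(t,70,190,410,330,2.3,"pics/t13.png")
E
```

```text
pos [0.5494 0.0528 0.0411] yaw_y -169.37 tilt [-1.e-04 -2.e-04 -1.e+00] J [  5.5  28.4  -8.6  53.1  -0.  -95.1]
SHIFT [-0.002 -0.005  0.001] ROLL -0.094 F [ 1.94 -3.05 -6.56] T [-0.729 -0.542  0.008] w 0.0086 t 22.95
[ 1.9360e+00 -4.7833e+01  2.1699e+01  8.1200e-01  1.0460e+00 -4.4000e-02]
```

View pics/s13.png

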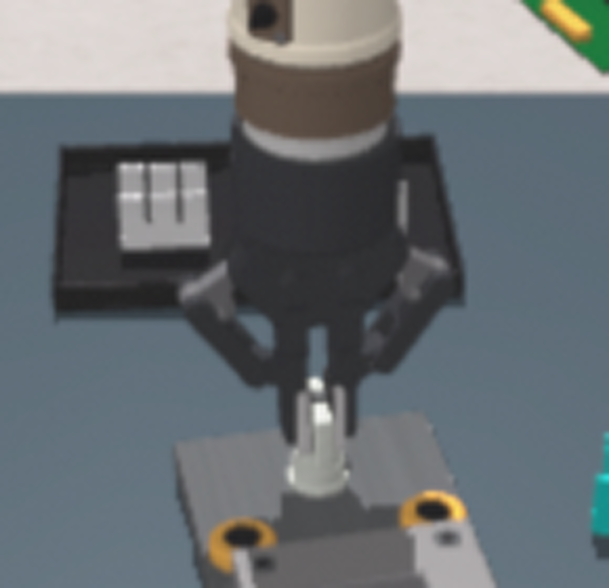

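View pics/t13.png

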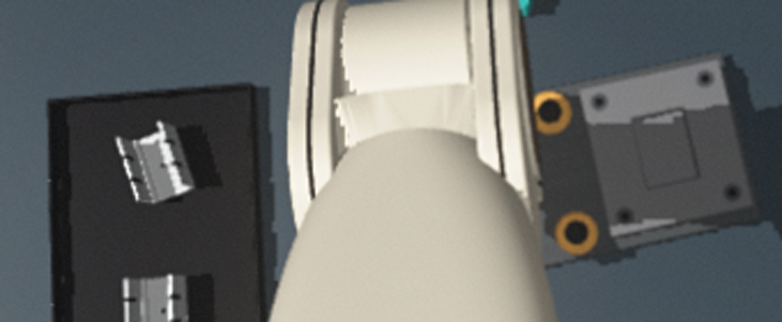

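The side view shows the bar edge-on between the closed fingers at about (296,228). The placed sink stands at (259,180), and the top view shows the spare in its place. I'll settle briefly and hand in.

>>> move_arm:
  motion:
    - [4, [0, 0, 0], 0]
    - [4, [0, 0, 0], 0]
    - [4, [0, 0, 0], 0]
    - [4, [0, 0, 0], 0]
    - [4, [0, 0, 0], 0]
    - [4, [0, 0, 0], 0]
    - [4, [0, 0, 0], 0]
    - [4, [0, 0, 0], 0]
    - [4, [0, 0, 0], 0]
    - [4, [0, 0, 0], 0]

```text
clock: 24.05
eef_pos: [0.5494, 0.0529, 0.0411]
tool_rot: [0.77, -0.638, 0.0, 0.0]
ft_force: [1.5, -4.7, -5.2]
grip_width: 0.0086
```

```bash
python3 - <<'E'
from workcell import *
from h import *
rel(get_obs(),(0.5496,0.053,0.041),191.2)
print(job_done())
E
```

```text
pos [0.5494 0.0529 0.0411] yaw_y -169.31 tilt [-1.e-04 -2.e-04 -1.e+00] J [  5.5  28.4  -8.6  53.1  -0.  -95.2]
SHIFT [-0.002 -0.004  0.001] ROLL -0.086 F [ 1.51 -4.67 -5.18] T [-0.907 -0.418 -0.079] w 0.0086 t 24.05
the job is handed in; nothing more can be done
None
```

I lifted the heat sink out of the die and lowered it onto the floor at the tray's empty end until it made contact (11 N), then released it. I turned the thumbscrew clockwise until it seated, backed it off a quarter turn, and handed the job in at 24 s with the fingers still closed on its head.

**Last checks:**
- **Heat sinks:** in the pictures the placed sink stands flat with its legs up, and the finished one has not moved.
- **Seat:** the moment about the screw rose to 1.4 N m, against a drag of 0.06. The fingers ended about 3° past the computed seat angle, which I put down to give at the pads.
- **Back-off:** the tool stands 89.5° from the seat angle I computed from the images. The opening is 8.6 mm, the same as when first gripped, so the bar is square in the pads. I inferred the screw angle from the tool, as its joint could not be read directly.
- **Disagreements:** the two cameras differed by 2–3 mm in y. Checking the side camera against the placed sink showed it reading 1.8 mm low, and I allowed for that at the stop. The gripper read 35 mm on the 36 mm sink and 8.6 mm on the 10 mm bar, so it reads slightly small.
- **Not checked:** I did not look at the flux bottle and solder spool again at the end, though the arm never worked near them.

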